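Hold the strain reference in the corner of the polariscope stage

ROBOT

A 7-joint arm with a two-finger parallel gripper is mounted at the origin on a cart in front of the work surface, level with it; the furniture and walls round the work are solid. World frame = base frame: x ahead of the robot, y to its left, z up, the work surface at z = 0. Lengths are in m, angles in rad, forces in N, time in s.
With the tool pointing down it reaches from about 0.4 to 0.85 m from the base axis. Payload 4.4 kg.
Tool frame: the origin (TCP) lies at the very end of the fingers, on their centre line; the grasp point (between the pads) lies 19 mm behind it; z points along the fingers, y is the line along which they close (so a half turn about z gives the same grasp; the last joint's range is limited). The gripper opens to 94 mm and grips with 3 to 60 N. Pads are 16 mm wide; open, the fingers measure 119 mm over their backs; the gripper's body (75 mm by 177 mm) begins 78 mm behind the grasp point.
Start: joints at [1.231, 0.628, 0.038, 1.517, -0.027, 0.996, -0.02], TCP at [0.176, -0.626, 0.205] pointing down, gripper open.
Joint ranges: [-3.06, 3.06], [-0.37, 2.12], [-1.25, 1.32], [0.18, 2.47], [-1.1, 4.24], [0.23, 1.98], [-2.94, 2.94]. Speed limits (rad/s): [2.57, 2.57, 3.14, 3.14, 3.14, 3.14, 3.14].

INTERFACE

Orientations are given as [roll, pitch, yaw] about the fixed x, y, z axes, in that order (R = Rz(yaw) Ry(pitch) Rx(roll)).
In Python, from workcell import bot gives the robot as it stands.
- The arm moves only by the shell command python3 -m inch 'ROWS' [FORCE]. ROWS is JSON, a list of rows, each an object with "rotation": the turn, a rotation vector about the tool's x, y, z in rad, a list of three; "offset": the shift along the tool's x, y, z in cm, a list of three; "gripper": the opening, from 0 (shut) to 1 (fully open). A call has 1 to 8 rows; each row shifts and turns the commanded pose from where the row before left it, along the tool's axes as they then stand; what a row does not reach is not made up. A row lasts 1/8 s, in which the tool goes at most 62.5 mm and 10.7 degrees, less where a joint would pass 70% of its speed; a pose out of reach is approached as far as the arm can. A call with a gripper value outside its range is refused whole. The fingers move at their own pace and stop on an object; FORCE is the grip in N (left out, the last holds). Time passes only in rows, so rows that do not move let the fingers close. It gives the time, the measured TCP pose, the force, the opening and the grip force at its end, in the units of the state.
- bot.observe(): the state, without advancing time (a new reading comes with each control period).
- bot.read_camera(name): name is "scene" or "top" or "wrist"; returns (picture, depth): 420x560x3 uint8, blue, green, red; 420x560 float32, m along the optical axis (not along the pixel's ray), 0 where there is no reading.
- bot.camera_model(name): a dict with "camera_matrix" (3x3 intrinsics, pixels), "world_from_camera" (4x4, takes a point from camera to world coordinates). Camera axes: x right, y up, looking along -z (the intrinsics and any distortion apply to the point x, -y, -z); pixel columns grow to the right and rows downward; lengths in m; the calibration is good to about 2 mm. The wrist camera is an equidistant fisheye: a pixel r from the principal point sees the ray r / f radians off the axis. A picture is of the moment at which its call begins: read the wrist's pose just before it. camera_model takes no time and is no camera call; for the wrist camera it gives the pose at the moment of the call.
- bot.sign_off(): hands the job in; it is judged then, once.
The state is a dict: "time": time; "q": joint angles; "joint_vel": joint speeds; "tau": joint torques, N m; "tcp_pos": TCP position; "ee_rot": TCP orientation; "wrist_force": force on the tool from outside, world axes, zero at the start; "wrist_torque": the same for the moment, N m; "finger_gap": finger opening in m; "grip_force": force on a finger pad.
Only numpy, scipy, OpenCV 4.12 (cv2) and the standard library are available. Lean on these libraries where they do the work, as an engineer would, in place of code of your own. Each camera call takes 0.05 s, during which the arm holds its last target. There are 200 camera calls.

TASK

Get the polariscope ready for its calibration picture. First turn the polariser lever to 30 degrees on the left-hand half of its scale, the second long mark left of the centre mark. Then pick up the aluminium-framed glass reference, lay it flat on the black stage with its long side along the long fence, push it into the corner so that it touches both fences at once, and finish while still gripping it and pressing it into the corner; leave the other things on the bench alone.

Things in the scene. Friction and masses are not known exactly. Their poses are not given: they have to be found in the camera images.
- light_base: Polariscope light base, fixed: grey drum, 160 mm diameter, flat black top (the stage) 45 mm above the bench; grey housing behind it (to 150 mm along +x, 112 mm wide, 40 mm high). Origin: drum axis at bench height; x from the lever side to the housing, y left seen from the lever side, z up. White arc on the stage rim: long tick every 15 degrees, short every 5, longest at the centre (0, along -x).
- seat (a point): Point in the middle of the stage surface (over the white lit window, 45 mm above the bench), axes as the light base. When the reference lies against both fences its origin is at this point and its x and y axes are parallel to these (either way round). Friction of the reference on the stage and along the fences is about 0.6, so each fence also takes up some of the push on the other.
- fence_long: The long steel fence bar on the far side of the stage, 88 mm long (along y), 8 mm thick, 8 mm high above the stage; origin in the middle of its underside. Its working face looks to -x of the light base, 24 mm from the seat.
- fence_short: The short steel fence bar on the left side of the stage, 42 mm long (along x), 8 mm thick, 8 mm high above the stage; origin in the middle of its underside. Its working face looks to -y of the light base, 40 mm from the seat.
- lever (a joint): Angle of the polariser lever about the drum's axis, rad: 0 when it points along -x of the light base (centre mark), positive when its knob is turned left (to +y of the light base, clockwise seen from above); range -1.05 to 1.05; 30 degrees left is +0.524. It stays where it is left (friction about 1.5 N at the knob).
- lever_knob (a point): Centre of the top of the lever's upright black knob: a vertical cylinder, 13 mm diameter, 115 mm from the drum's axis, from 38 to 76 mm above the bench; below it an 8 mm steel pin and the flat lever arm (22 to 28 mm above the bench). A steel index finger on the lever points at the arc.
- mount: Strain reference, loose: glass plate in a machined aluminium frame, 48 x 80 x 30 mm (x, y, z), about 0.2 kg, open through the middle. Origin: centre of its underside; x across the short width (48 mm, the width to grip), y along the length. The fences are lower: fingers that grip it more than 8 mm above its underside clear them.
- analyser: Bystander: hand-held analyser lying flat, a black ring of 68 mm diameter, 11 mm thick, with a straight handle along its -y. Origin in the middle of the ring's underside. Do not disturb.
- timer: Bystander: white lab timer, 66 x 58 x 20 mm, lying on the bench. Origin in the middle of its underside. Do not disturb.

How it is judged:
On the way, in this order (a step that is already met when the one before it is completed fails the run):
1. the lever stands still at 30 degrees left (within 4 degrees) while the reference still lies where it was (value of joint lever between 0.454 and 0.594 rad and distance of mount from where it was at the start of the episode below 0.03 m), for 0.3 s.
2. the reference is picked up off the bench (height (world z) of mount above 0.047 m and contact force between the fingers and mount above 1 N), for 0.1 s.
At the end, for the whole second after the job is handed in: The lever is at 30 degrees left (within 4 degrees); the reference lies flat on the stage within 2.5 mm of its seat and 2 degrees square, is gripped by the fingers and pressed with more than 0.5 N against each of the two fences, and is still (value of joint lever between 0.454 and 0.594 rad and x of mount in the frame of seat between -0.0025 and 0.0025 m and y of mount in the frame of seat between -0.0025 and 0.0025 m and z of mount in the frame of seat between -0.0025 and 0.0025 m and angle between the x axis of mount and the x axis of seat, either way round below 0.035 rad and angle between mount's own z axis and vertical below 0.05 rad and contact force between mount and fence_long above 0.5 N and contact force between mount and fence_short above 0.5 N and contact force between the fingers and mount above 2 N and linear speed of mount below 0.01 m/s); the arm keeps its last pose, push and grip.
It fails at once if the analyser or the timer is moved by more than 20 mm (distance of any of analyser, timer from where it was at the start of the episode above 0.02 m).
It also fails if it takes over 72 s, if anything falls off the work surface, if the arm or the gripper's body presses on something with over 40 N, if the wrist force passes 120 N, or if a joint passes its speed limit or range.

## Working session

There is one attempt and no reset: what is moved stays moved. The work goes in short steps, Python scripts to look and compute and a shell command to move; the robot and the scene stay as the last step left them, time stands still between calls to the robot, and variables do not carry over. Pictures are saved under pics/ and viewed, at most 10 in all, crops included, and the job is handed in when it is done.

```bash
ls; mkdir -p pics; python3 - <<'E'
from workcell import bot
import cv2,numpy as np
s=bot.observe();print({k:np.round(v,3).tolist() for k,v in s.items()})
for n in("scene","top"):
    p,d=bot.read_camera(n);cv2.imwrite(f"pics/{n}0.png",p);np.save(f"pics/{n}0.npy",d)
    m=bot.camera_model(n);print(n,{k:np.round(v,4).tolist() if not isinstance(v,str) else v for k,v in m.items()})
E
```

```text
pics
{'time': 0.0, 'q': [1.231, 0.629, 0.038, 1.518, -0.027, 0.996, -0.02], 'joint_vel': [-0.001, 0.0, -0.001, 0.001, -0.002, 0.002, -0.0], 'tau': [-0.0, -54.972, 1.143, -18.663, -0.052, 0.024, 0.0], 'tcp_pos': [0.176, -0.625, 0.205], 'ee_rot': [-3.14, 0.0, 0.274], 'wrist_force': [0.415, -0.585, 0.28], 'wrist_torque': [-0.007, -0.033, -0.026], 'grip_force': 0.0, 'finger_gap': 0.094}
scene {'camera_matrix': [[394.4109, 0.0, 277.5795], [0.0, 394.4109, 209.6699], [0.0, 0.0, 1.0]], 'world_from_camera': [[-0.891, 0.2905, -0.3489, 0.217], [-0.454, -0.5699, 0.6849, 0.2691], [0.0001, 0.7687, 0.6397, 0.603], [0.0, 0.0, 0.0, 1.0]]}
top {'camera_matrix': [[524.1627, 0.0, 288.1175], [0.0, 524.1627, 212.9362], [0.0, 0.0, 1.0]], 'world_from_camera': [[0.0056, 0.9986, -0.0523, 0.4396], [-0.9998, 0.0046, -0.0187, -0.3225], [-0.0184, 0.0524, 0.9985, 1.1687], [0.0, 0.0, 0.0, 1.0]]}
```

View pics/top0.png

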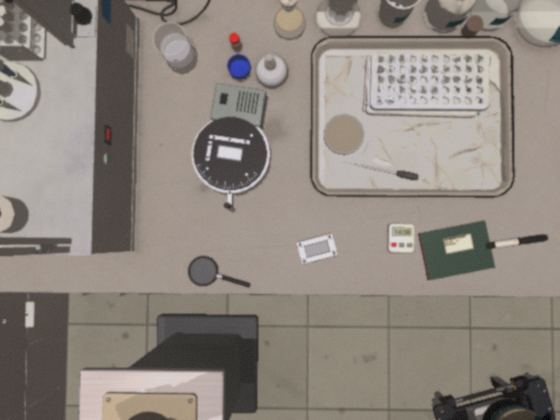

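View pics/scene0.png

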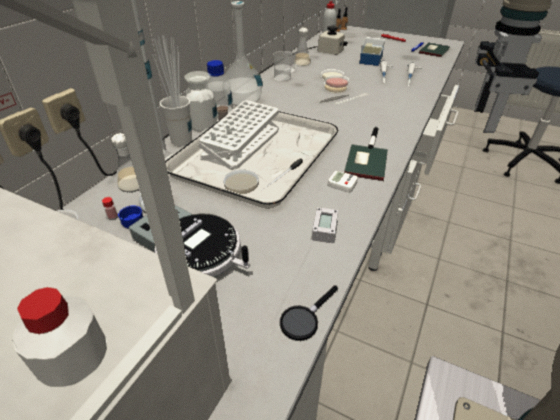

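The top view shows the light base at (230,155), its knob at (229,206) near the centre mark, the reference at (317,249), the analyser at (203,271) with its handle to the right, and the timer at (401,238). The scene view shows the same layout, with the reference at (325,225) and the knob at (246,257).

```bash
cat > h.py <<'E'
import numpy as np, cv2
def ray(m,u,v,fish=False):
    K=m["camera_matrix"];T=np.array(m["world_from_camera"])
    x=(u-K[0][2])/K[0][0];y=(v-K[1][2])/K[1][1]
    if fish:
        r=np.hypot(x,y);s=np.sin(r)/max(r,1e-9);d=np.array([x*s,-y*s,-np.cos(r)])
    else: d=np.array([x,-y,-1.])
    d=T[:3,:3]@d;return T[:3,3],d/np.linalg.norm(d)
def onplane(m,u,v,z,fish=False):
    o,d=ray(m,u,v,fish);return o+d*(z-o[2])/d[2]
def meet(rays):
    A=np.zeros((3,3));b=np.zeros(3)
    for o,d in rays:
        P=np.eye(3)-np.outer(d,d);A+=P;b+=P@o
    p=np.linalg.solve(A,b);return p,[float(np.linalg.norm(np.cross(p-o,d))) for o,d in rays]
def project(m,p,fish=False):
    K=m["camera_matrix"];T=np.linalg.inv(np.array(m["world_from_camera"]))
    c=T[:3,:3]@np.asarray(p)+T[:3,3];x,y,z=c[0],-c[1],-c[2]
    if fish:
        t=np.arctan2(np.hypot(x,y),z);n=np.hypot(x,y);x,y=x/n*t,y/n*t
    else: x,y=x/z,y/z
    return K[0][0]*x+K[0][2],K[1][1]*y+K[1][2]
E
python3 - <<'E'
from workcell import bot
from h import *
m=bot.camera_model("top");print({k:v for k,v in bot.camera_model("wrist").items() if k=="camera_matrix" or 'dist' in k})
im=cv2.imread("pics/top0.png");d=np.load("pics/top0.npy")
def P(u,v):
    o,r=ray(m,u,v);f=-np.array(m["world_from_camera"])[:3,2];return o+r*d[v,u]/(r@f)
for n,(u,v) in dict(stage=(230,140),knob=(229,206),mount_frame=(300,249),bench=(280,270),timer=(401,230),ana=(203,271)).items(): print(n,P(u,v).round(4))
# mount: height mask
uu,vv=np.meshgrid(np.arange(560),np.arange(420))
Z=np.array([[P(u,v)[2] for u in range(280,360)] for v in range(225,275)])
mk=(Z>0.012).astype(np.uint8);c=max(cv2.findContours(mk,0,2)[0],key=cv2.contourArea)
r=cv2.minAreaRect(c);print(r)
q=cv2.boxPoints(r)+[280,225];W=np.array([onplane(m,*p,0.03)for p in q]);print(W.round(4),W.mean(0))
Zs=np.array([[P(u,v)[2] for u in range(180,285)] for v in range(100,215)])
mk=(abs(Zs-.045)<.008).astype(np.uint8);c=max(cv2.findContours(mk,0,2)[0],key=cv2.contourArea);e=cv2.minEnclosingCircle(c);print(e,onplane(m,e[0][0]+180,e[0][1]+100,.045))
a=cv2.resize(im[105:215,180:285],None,fx=5.4,fy=5.4,interpolation=cv2.INTER_CUBIC);cv2.imwrite("pics/z1.png",a)
E
```

```text
{'camera_matrix': array([[325.1922621 ,   0.        , 272.4736212 ],
       [  0.        , 325.1922621 , 215.43010247],
       [  0.        ,   0.        ,   1.        ]])}
stage [ 0.6544 -0.1758  0.0541]
knob [ 0.511  -0.1779  0.0736]
mount_frame [ 0.4211 -0.3274  0.0295]
bench [ 0.3738 -0.2833 -0.0012]
timer [ 0.4636 -0.5475  0.0207]
ana [ 0.371  -0.1134  0.0087]
((37.176475524902344, 22.705883026123047), (22.798349380493164, 37.350486755371094), 75.96376037597656)
[[ 0.438  -0.3193  0.03  ]
 [ 0.4581 -0.3978  0.03  ]
 [ 0.4103 -0.4098  0.03  ]
 [ 0.3903 -0.3315  0.03  ]] [ 0.42418089 -0.36458417  0.03      ]
((58.5, 43.065216064453125), 50.048702239990234) [ 0.64954415 -0.19316067  0.045     ]
```

View pics/z1.png

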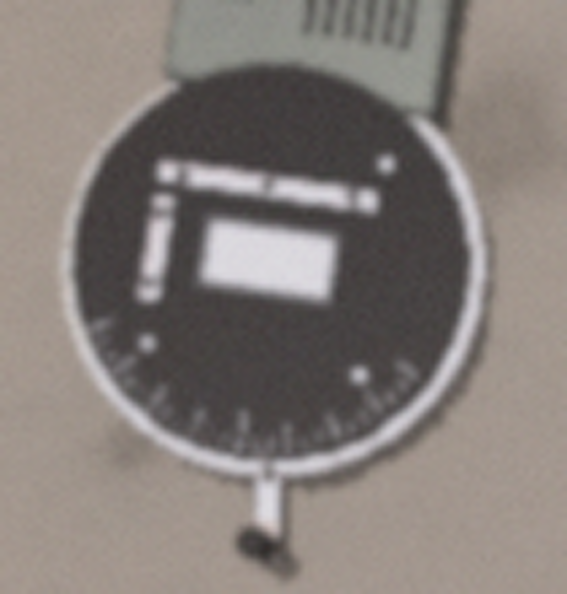

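The enlarged crop shows the fences forming an L at the upper left: the long bar from (168,170) to (370,200) and the short bar from (162,205) to (150,290). The centre mark is near (243,420) and the knob near (262,540), so the lever stands a few degrees right of centre.

```bash
python3 -m inch '[{"rotation":[0,0,0.162],"offset":[0,0,0],"gripper":1},{"rotation":[0,0,0.162],"offset":[0,0,0],"gripper":1},{"rotation":[0,0,0],"offset":[3.36,-4.9,0],"gripper":1},{"rotation":[0,0,0],"offset":[3.36,-4.9,0],"gripper":1},{"rotation":[0,0,0],"offset":[3.36,-4.9,0],"gripper":1},{"rotation":[0,0,0],"offset":[3.36,-4.9,0],"gripper":1},{"rotation":[0,0,0],"offset":[0,0,0],"gripper":1},{"rotation":[0,0,0],"offset":[0,0,0],"gripper":1}]' 20
python3 - <<'E'
from workcell import bot
import cv2,numpy as np,pickle
m=bot.camera_model("wrist");p,d=bot.read_camera("wrist");cv2.imwrite("pics/w1.png",p);pickle.dump((m,p,d),open("w1.pkl","wb"))
print(np.round(m["world_from_camera"],3),bot.observe()["tcp_pos"],bot.observe()["ee_rot"])
E
```

```text
time: 1.1
tcp_pos: [0.3194, -0.4373, 0.2055]
ee_rot: [3.141, 0.001, -0.05]
wrist_force: [0.2, -0.6, 0.0]
finger_gap: 0.0939
grip_force: 0.0
[[-0.05   0.96   0.276  0.398]
 [-0.999 -0.048 -0.014 -0.441]
 [-0.    -0.276  0.961  0.384]
 [ 0.     0.     0.     1.   ]] [ 0.31868721 -0.43800941  0.20543519] [ 3.14072689e+00  7.60776129e-04 -5.20462038e-02]
```

View pics/w1.png

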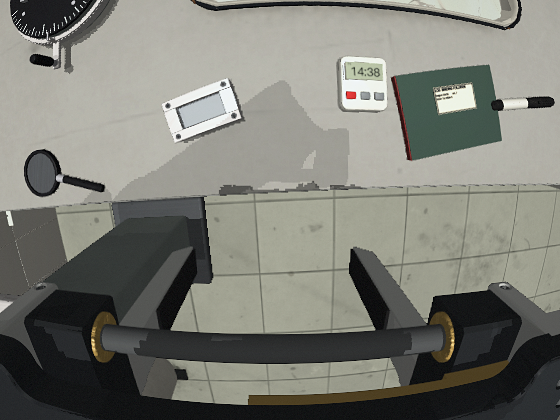

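The wrist view shows the reference at about (203,110), the knob at (42,60), the timer at (363,85) and the analyser at (45,172). Everything is where the top view put it.

```bash
python3 -m inch '[{"rotation":[0,0,0],"offset":[3.36,-4.9,0],"gripper":1},{"rotation":[0,0,0],"offset":[3.36,-4.9,0],"gripper":1},{"rotation":[0,0,0],"offset":[3.36,-4.9,0],"gripper":1},{"rotation":[0,0,0],"offset":[3.36,-4.9,0],"gripper":1},{"rotation":[0,0,0],"offset":[1.0,-4.9,0],"gripper":1},{"rotation":[0,0,0],"offset":[0,0,0],"gripper":1},{"rotation":[0,0,0],"offset":[0,0,0],"gripper":1}]'
python3 - <<'E'
from workcell import bot
import cv2,numpy as np,pickle
m=bot.camera_model("wrist");p,d=bot.read_camera("wrist");cv2.imwrite("pics/w2.png",p);pickle.dump((m,p,d),open("w2.pkl","wb"))
print(np.round(m["world_from_camera"],3))
E
```

```text
time: 2.02
tcp_pos: [0.4757, -0.2018, 0.2054]
ee_rot: [3.14, 0.0, -0.053]
wrist_force: [-0.5, -0.7, 0.1]
finger_gap: 0.0937
grip_force: 0.0
[[-0.053  0.96   0.275  0.555]
 [-0.999 -0.051 -0.014 -0.206]
 [ 0.001 -0.276  0.961  0.384]
 [ 0.     0.     0.     1.   ]]
```

View pics/w2.png

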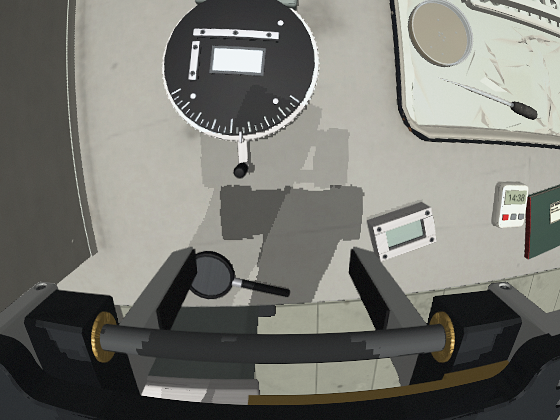

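This view has the whole stage: the lit window is at (238,60), the long fence at (236,34), the short fence at (194,60), the knob at (241,170) and the reference at (405,231).

```bash
cat >> h.py <<'E'
def cloud(m,d,fish):
    K=m["camera_matrix"];T=np.array(m["world_from_camera"]);h,w=d.shape
    u,v=np.meshgrid(np.arange(w),np.arange(h));x=(u-K[0][2])/K[0][0];y=(v-K[1][2])/K[1][1]
    if fish:
        r=np.hypot(x,y)+1e-9;s=np.tan(np.minimum(r,1.5))/r;x,y=x*s,y*s
    c=np.stack([x*d,-y*d,-d],-1);return c@T[:3,:3].T+T[:3,3]
def big(mask,box):
    k=np.zeros(mask.shape,np.uint8);a,b,c,d=box;k[b:d,a:c]=mask[b:d,a:c]
    return max(cv2.findContours(k,0,2)[0],key=cv2.contourArea)
def cen(c):
    M=cv2.moments(c);return M["m10"]/M["m00"],M["m01"]/M["m00"]
E
cat > meas.py <<'E'
from workcell import bot
from h import *
import pickle
mt=bot.camera_model("top");pt=cv2.imread("pics/top0.png");dt=np.load("pics/top0.npy")
m1,p1,d1=pickle.load(open("w1.pkl","rb"));m2,p2,d2=pickle.load(open("w2.pkl","rb"))
g=lambda p:p.min(2)
C1,C2,Ct=cloud(m1,d1,1),cloud(m2,d2,1),cloud(mt,dt,0)
# window
w2=big(g(p2)>200,(208,44,270,78));wt=big(g(pt)>185,(214,144,246,163))
print("win areas",cv2.contourArea(w2),cv2.contourArea(wt))
p,e=meet([ray(m2,*cen(w2),1),ray(mt,*cen(wt))]);print("window c",p.round(4),np.round(e,4))
q=cv2.boxPoints(cv2.minAreaRect(w2));W=np.array([onplane(m2,*a,.045,1)for a in q]);print(W.round(4).tolist())
# working faces: bars top points by height
for n,box in dict(long=(185,22,290,42),short=(184,40,203,82)).items():
    k=big((g(p2)>130)&(abs(C2[...,2]-.053)<.02),box);q=cv2.boxPoints(cv2.minAreaRect(k))
    print(n,np.array([onplane(m2,*a,.053,1)[:2]for a in q]).round(4).tolist(), C2[k[:,0,1],k[:,0,0],2].mean().round(4))
# knob
k2=big((C2[...,2]>.068)&(C2[...,2]<.09),(225,150,260,185));kt=big((Ct[...,2]>.058)&(Ct[...,2]<.09),(218,196,242,212))
e2,et=cv2.minEnclosingCircle(k2),cv2.minEnclosingCircle(kt);print(e2,et,cen(k2))
p,e=meet([ray(m2,*cen(k2),1),ray(mt,*cen(kt))]);print("knob",p.round(4),np.round(e,4),"w2@76",onplane(m2,*cen(k2),.076,1).round(4),"depth",np.median(C2[k2[:,0,1],k2[:,0,0]],0).round(4))
# mount
R=[];
for n,m,P,C,box in(("w1",m1,p1,C1,(150,65,255,155)),("w2",m2,p2,C2,(355,190,450,270))):
    k=big((C[...,2]>.024)&(C[...,2]<.04),box);h=cv2.convexHull(k);M=cv2.moments(h);c=cen(h);R.append(ray(m,*c,1))
    o=np.array([onplane(m,*a,.03,1)[:2] for a in h[:,0].astype(float)],np.float32);r=cv2.minAreaRect(o);b=cv2.boxPoints(r)
    print(n,c,r,b.round(4).tolist(), "z",np.median(C[k[:,0,1],k[:,0,0],2]))
p,e=meet(R);print("mount top",p.round(4),np.round(e,4))
E
python3 meas.py
```

```text
win areas 985.5 189.5
window c [ 0.6345 -0.1692  0.0062] [0.0012 0.0012]
[[0.6175, -0.1475, 0.045], [0.6417, -0.1499, 0.045], [0.6342, -0.1998, 0.045], [0.6103, -0.1973, 0.045]]
long [[0.6563, -0.1299], [0.665, -0.1305], [0.6526, -0.2173], [0.6441, -0.2165]] 0.0511
short [[0.6092, -0.1226], [0.6505, -0.1289], [0.6485, -0.1366], [0.6074, -0.1303]] 0.0511
((239.51205444335938, 171.65663146972656), 6.521189212799072) ((227.0, 204.5), 3.3542017936706543) (239.59795321637424, 171.87719298245614)
knob [ 0.513  -0.1742  0.0858] [0.0008 0.0008] w2@76 [ 0.5115 -0.1724  0.076 ] depth [ 0.5095 -0.1728  0.071 ]
w1 (201.27666557269444, 110.08396236735587) ((0.4197882413864136, -0.3636631965637207), (0.04799038916826248, 0.08076706528663635), 15.222159385681152) [[0.38600000739097595, -0.3310000002384186], [0.40720000863075256, -0.4088999927043915], [0.45350000262260437, -0.39629998803138733], [0.43230000138282776, -0.31839999556541443]] z 0.028861691957707547
w2 (404.3182628062361, 233.1510022271715) ((0.4217526316642761, -0.36191895604133606), (0.050456512719392776, 0.0816098302602768), 15.18923568725586) [[0.38670000433921814, -0.32910001277923584], [0.4081000089645386, -0.40790000557899475], [0.45680001378059387, -0.39469999074935913], [0.43540000915527344, -0.3158999979496002]] z 0.028281917665533507
mount top [ 0.42   -0.3634  0.0233] [0.0003 0.0003]
```

```bash
python3 -m inch '[{"rotation":[0,0,-0.04],"offset":[0,0,0],"gripper":1},{"rotation":[0,0,0],"offset":[3.55,-2.98,0],"gripper":1},{"rotation":[0,0,0],"offset":[0,0,5.5],"gripper":0.6},{"rotation":[0,0,0],"offset":[0,0,5.5],"gripper":0.6},{"rotation":[0,0,0],"offset":[0,0,4.8],"gripper":0.6},{"rotation":[0,0,0],"offset":[0,0,0],"gripper":0.6},{"rotation":[0,0,0],"offset":[0,0,0],"gripper":0.6}]' 8
python3 - <<'E'
from workcell import bot
import cv2,numpy as np,pickle
s=bot.observe();print(s["tcp_pos"],s["ee_rot"],s["wrist_force"])
m=bot.camera_model("wrist");p,d=bot.read_camera("wrist");cv2.imwrite("pics/w3.png",p)
E
```

```text
time: 2.95
tcp_pos: [0.5131, -0.1711, 0.0488]
ee_rot: [3.141, -0.002, -0.011]
wrist_force: [-0.2, -1.2, -0.0]
finger_gap: 0.0561
grip_force: 0.0
[ 0.51306297 -0.17111591  0.04884978] [ 3.14081580e+00 -1.97016334e-03 -1.10800837e-02] [-0.23254792 -1.21475883 -0.03939977]
```

View pics/w3.png

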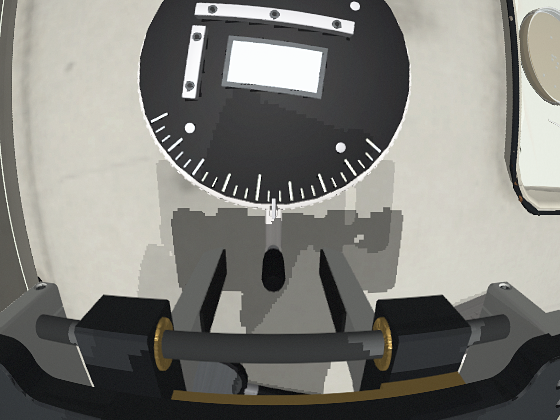

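The picture shows the knob (273,268) upright midway between the open fingers, and the index finger (274,210) 1½ small divisions right of the centre mark at (259,187). Closing on it and checking before I turn it.

```bash
python3 -m inch '[{"rotation":[0,0,0],"offset":[0,0,0],"gripper":0},{"rotation":[0,0,0],"offset":[0,0,0],"gripper":0},{"rotation":[0,0,0],"offset":[0,0,0],"gripper":0},{"rotation":[0,0,0],"offset":[0,0,0],"gripper":0},{"rotation":[0,0,0.082],"offset":[0.04,-0.945,0],"gripper":0},{"rotation":[0,0,0.082],"offset":[0.04,-0.945,0],"gripper":0},{"rotation":[0,0,0],"offset":[0,0,0],"gripper":0}]' 8
```

```text
time: 3.88
tcp_pos: [0.5144, -0.1504, 0.0476]
ee_rot: [-3.141, -0.0, -0.172]
wrist_force: [0.1, 0.7, 1.9]
finger_gap: 0.0129
grip_force: 8.0
```

```bash
python3 -m inch '[{"rotation":[0,0,0.082],"offset":[0.04,-0.945,0],"gripper":0},{"rotation":[0,0,0.082],"offset":[0.04,-0.945,0],"gripper":0},{"rotation":[0,0,0.082],"offset":[0.04,-0.945,0],"gripper":0},{"rotation":[0,0,0.082],"offset":[0.04,-0.945,0],"gripper":0},{"rotation":[0,0,0.082],"offset":[0.04,-0.945,0],"gripper":0},{"rotation":[0,0,0.08],"offset":[0.04,-0.92,0],"gripper":0},{"rotation":[0,0,0],"offset":[0,0,0],"gripper":0},{"rotation":[0,0,0],"offset":[0,0,0],"gripper":0}]' 8
python3 - <<'E'
from workcell import bot
import cv2,numpy as np,pickle
s=bot.observe();print(s["tcp_pos"],s["ee_rot"],s["wrist_force"])
p0=np.array([.626,-.1735]);v=s["tcp_pos"][:2]-p0;b=-.144;R=np.array([[np.cos(b),-np.sin(b)],[np.sin(b),np.cos(b)]]);w=R.T@v;print(np.hypot(*w),np.arctan2(w[1],-w[0]))
m=bot.camera_model("wrist");p,d=bot.read_camera("wrist");cv2.imwrite("pics/w4.png",p);pickle.dump((m,p,d),open("w4.pkl","wb"))
E
```

```text
time: 4.88
tcp_pos: [0.5379, -0.1008, 0.0477]
ee_rot: [-3.141, -0.002, -0.663]
wrist_force: [3.4, -2.0, -1.6]
finger_gap: 0.0129
grip_force: 8.0
[ 0.53789238 -0.10076903  0.04766455] [-3.14085604e+00 -2.31722492e-03 -6.62666176e-01] [ 3.36868749 -2.0019425  -1.58673523]
0.11424861225421522 0.5460848526804916
```

View pics/w4.png

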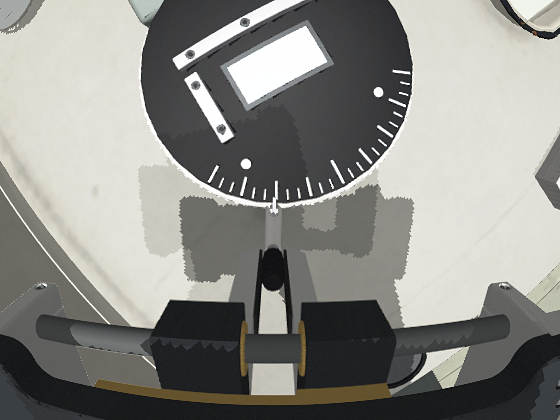

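The index finger (275,203) stands on the long tick at (275,192). The longest tick, the centre mark, is at (338,171) and the 15-degree tick at (310,185), so this is the second long mark left of centre. Letting go of the knob and rising.

```bash
python3 -m inch '[{"rotation":[0,0,0],"offset":[0,0,0],"gripper":0.5},{"rotation":[0,0,0],"offset":[0,0,0],"gripper":0.5},{"rotation":[0,0,0],"offset":[0,0,0],"gripper":0.5},{"rotation":[0,0,0],"offset":[0,0,-5],"gripper":0.5},{"rotation":[0,0,0],"offset":[0,0,-6],"gripper":1},{"rotation":[0,0,0],"offset":[-1,0,-4],"gripper":1},{"rotation":[0,0,0],"offset":[0,0,0],"gripper":1},{"rotation":[0,0,0],"offset":[0,0,0],"gripper":1}]'
cat > lev.py <<'E'
from workcell import bot
import sys
from h import *
m=bot.camera_model("wrist");p,d=bot.read_camera("wrist");C=cloud(m,d,1);f="pics/%s.png"%sys.argv[1];cv2.imwrite(f,p)
s=bot.observe();print(s["tcp_pos"],s["ee_rot"])
k=((C[...,2]>.066)&(C[...,2]<.09)&(abs(np.hypot(C[...,0]-.626,C[...,1]+.1735)-.115)<.015)).astype(np.uint8)
k=big(k,(0,0,560,420));K=onplane(m,*cen(k),.076,1)
w=None
best=[c for c in cv2.findContours((p.min(2)>235).astype(np.uint8),0,2)[0] if cv2.contourArea(c)>300]
best=min(best,key=lambda c:np.linalg.norm(onplane(m,*cen(c),.045,1)[:2]-[.626,-.1735]))
q=np.array([onplane(m,*a,.045,1)[:2] for a in best[:,0].astype(float)],np.float32);r=cv2.minAreaRect(q);B=cv2.boxPoints(r)
e=np.diff(np.vstack([B,B[:1]]),axis=0);l=max(e,key=lambda x:np.hypot(*x));l=l*np.sign(l[1]);b=np.arctan2(-l[0],l[1])
print("window",r,"base yaw",b)
v=K[:2]-np.array(r[0]);R=np.array([[np.cos(b),-np.sin(b)],[np.sin(b),np.cos(b)]]);x=R.T@v
print("knob",K,"r",np.hypot(*x),"lever",np.arctan2(x[1],-x[0]))
E
python3 lev.py w5
```

```text
time: 5.92
tcp_pos: [0.5282, -0.0935, 0.1968]
ee_rot: [3.141, 0.001, -0.664]
wrist_force: [-0.1, 0.0, -0.0]
finger_gap: 0.0837
grip_force: 0.0
[ 0.52792965 -0.09355864  0.19621055] [ 3.14034921e+00  2.25503636e-03 -6.64026737e-01]
window ((0.6257671117782593, -0.17334534227848053), (0.04954242706298828, 0.023736925795674324), 82.24333953857422) base yaw -0.13537963
knob [ 0.53788455 -0.10182955  0.076     ] r 0.1133042468047727 lever 0.5476987307706164
```

The lever measures about 0.545 rad, inside the 0.454 to 0.594 band. Next is the reference at about (0.4205, -0.363), needing tool yaw 1.837.

```bash
python3 -m inch '[{"rotation":[0,0,-0.18],"offset":[0,0,0],"gripper":1},{"rotation":[0,0,-0.18],"offset":[0,0,0],"gripper":1},{"rotation":[0,0,-0.18],"offset":[0,0,0],"gripper":1},{"rotation":[0,0,-0.18],"offset":[0,0,0],"gripper":1},{"rotation":[0,0,-0.18],"offset":[0,0,0],"gripper":1},{"rotation":[0,0,-0.18],"offset":[0,0,0],"gripper":1},{"rotation":[0,0,-0.18],"offset":[0,0,0],"gripper":1}]'
python3 -m inch '[{"rotation":[0,0,-0.18],"offset":[0,0,0],"gripper":1},{"rotation":[0,0,-0.18],"offset":[0,0,0],"gripper":1},{"rotation":[0,0,-0.18],"offset":[0,0,0],"gripper":1},{"rotation":[0,0,-0.18],"offset":[0,0,0],"gripper":1},{"rotation":[0,0,-0.18],"offset":[0,0,0],"gripper":1},{"rotation":[0,0,-0.18],"offset":[0,0,0],"gripper":1},{"rotation":[0,0,-0.16],"offset":[0,0,0],"gripper":1}]'
python3 -m inch '[{"rotation":[0,0,0],"offset":[-4.64,-3.5,0],"gripper":1},{"rotation":[0,0,0],"offset":[-4.64,-3.5,0],"gripper":1},{"rotation":[0,0,0],"offset":[-4.64,-3.5,0],"gripper":1},{"rotation":[0,0,0],"offset":[-4.64,-3.5,0],"gripper":1},{"rotation":[0,0,0],"offset":[-4.64,-3.5,0],"gripper":1},{"rotation":[0,0,0],"offset":[0,0,0],"gripper":1},{"rotation":[0,0,0],"offset":[0,0,0],"gripper":1}]'
cat > mnt.py <<'E'
from workcell import bot
import sys
from h import *
s=bot.observe();print(np.round(s["tcp_pos"],4),np.round(s["ee_rot"],3))
m=bot.camera_model("wrist");p,d=bot.read_camera("wrist");C=cloud(m,d,1);cv2.imwrite("pics/%s.png"%sys.argv[1],p)
z=float(sys.argv[2]);xy=np.array([float(sys.argv[3]),float(sys.argv[4])])
k=(abs(C[...,2]-z)<.006)&(np.hypot(C[...,0]-xy[0],C[...,1]-xy[1])<.06)
h=cv2.convexHull(big(k.astype(np.uint8),(0,0,560,420)))
o=np.array([onplane(m,*a,z,1)[:2] for a in h[:,0].astype(float)],np.float32);r=cv2.minAreaRect(o)
B=cv2.boxPoints(r);e=np.diff(np.vstack([B,B[:1]]),axis=0);l=max(e,key=lambda x:np.hypot(*x));l=l*np.sign(l[1])
print("mount",np.round(r[0],4),np.round(r[1],4),"yaw",np.arctan2(-l[0],l[1]),"z",np.median(C[...,2][k]))
E
python3 mnt.py w6 .03 .4205 -.363
```

```text
time: 6.85
tcp_pos: [0.5279, -0.0938, 0.1956]
ee_rot: [-3.139, 0.002, 0.602]
wrist_force: [-0.9, -0.2, 0.8]
finger_gap: 0.0938
grip_force: 0.0
time: 7.72
tcp_pos: [0.5279, -0.0938, 0.1956]
ee_rot: [-3.139, -0.002, 1.841]
wrist_force: [-0.1, 0.3, 0.7]
finger_gap: 0.094
grip_force: 0.0
time: 8.6
tcp_pos: [0.4204, -0.3626, 0.196]
ee_rot: [-3.141, -0.003, 1.835]
wrist_force: [1.0, -0.5, -0.9]
finger_gap: 0.0938
grip_force: 0.0
[ 0.4204 -0.3626  0.196 ] [-3.141e+00 -3.000e-03  1.835e+00]
mount [ 0.4201 -0.3624] [0.0471 0.0785] yaw 0.26526427 z 0.029208854427441533
```

The wrist view agrees to 0.5 mm, with the top at 29 mm. Descending and gripping.

```bash
python3 -m inch '[{"rotation":[0,0,0],"offset":[0,0,6.2],"gripper":1},{"rotation":[0,0,0],"offset":[0,0,6.2],"gripper":1},{"rotation":[0,0,0],"offset":[0,0,5.9],"gripper":1},{"rotation":[0,0,0],"offset":[0,0,0],"gripper":1},{"rotation":[0,0,0],"offset":[0,0,0],"gripper":0},{"rotation":[0,0,0],"offset":[0,0,0],"gripper":0},{"rotation":[0,0,0],"offset":[0,0,0],"gripper":0},{"rotation":[0,0,0],"offset":[0,0,0],"gripper":0}]' 30
python3 -m inch '[{"rotation":[0,0,0],"offset":[0,0,0],"gripper":0},{"rotation":[0,0,0],"offset":[0,0,0],"gripper":0}]' 30
```

```text
time: 9.65
tcp_pos: [0.4213, -0.3642, 0.0158]
ee_rot: [3.14, 0.002, 1.835]
wrist_force: [0.1, -0.2, 0.2]
finger_gap: 0.0572
grip_force: 0.0
time: 9.9
tcp_pos: [0.4212, -0.3639, 0.0151]
ee_rot: [3.141, 0.001, 1.836]
wrist_force: [0.2, 0.5, 5.4]
finger_gap: 0.0475
grip_force: 30.0
```

```bash
python3 -m inch '[{"rotation":[0,0,0],"offset":[0,0,-4],"gripper":0},{"rotation":[0,0,0],"offset":[0,0,-4],"gripper":0},{"rotation":[0,0,0],"offset":[0,0,-4],"gripper":0},{"rotation":[0,0,0],"offset":[0,0,0],"gripper":0},{"rotation":[0,0,0.136],"offset":[0,0,0],"gripper":0},{"rotation":[0,0,0.136],"offset":[0,0,0],"gripper":0},{"rotation":[0,0,0.136],"offset":[0,0,0],"gripper":0},{"rotation":[0,0,0],"offset":[0,0,0],"gripper":0}]'
python3 -m inch '[{"rotation":[0,0,0],"offset":[4.11,3.27,0],"gripper":0},{"rotation":[0,0,0],"offset":[4.11,3.27,0],"gripper":0},{"rotation":[0,0,0],"offset":[4.11,3.27,0],"gripper":0},{"rotation":[0,0,0],"offset":[4.11,3.27,0],"gripper":0},{"rotation":[0,0,0],"offset":[4.11,3.27,0],"gripper":0},{"rotation":[0,0,0],"offset":[0,0,0],"gripper":0},{"rotation":[0,0,0],"offset":[0,0,0],"gripper":0}]'
python3 mnt.py w7 .147 .612 -.184
```

```text
time: 10.9
tcp_pos: [0.4197, -0.3628, 0.1328]
ee_rot: [-3.139, -0.001, 1.429]
wrist_force: [-0.0, 0.4, -2.5]
finger_gap: 0.0477
grip_force: 30.0
time: 11.78
tcp_pos: [0.6106, -0.184, 0.1332]
ee_rot: [-3.139, 0.001, 1.429]
wrist_force: [-1.5, -1.6, -1.8]
finger_gap: 0.0479
grip_force: 30.0
[ 0.6106 -0.184   0.1332] [-3.139e+00  1.000e-03  1.429e+00]
mount [ 0.6097 -0.1828] [0.0815 0.0745] yaw -0.14044213 z 0.14720317561520413
```

View pics/w7.png

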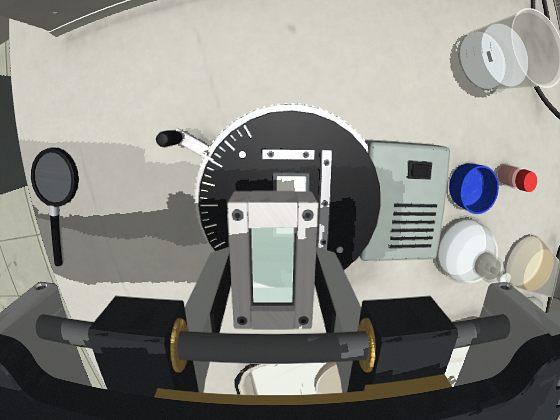

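The reference is held square above the stage, with its near end at (272,210), the long fence on its right at (326,200) and the short fence ahead at (288,154). Lowering it to just above the stage, then touching down gently.

```bash
python3 -m inch '[{"rotation":[0,0,0],"offset":[0,0,3.5],"gripper":0},{"rotation":[0,0,0],"offset":[0,0,3.0],"gripper":0},{"rotation":[0,0,0],"offset":[0,0,0],"gripper":0},{"rotation":[0,0,0],"offset":[0,0,0],"gripper":0}]'
python3 -m inch '[{"rotation":[0,0,0],"offset":[0,0,0.25],"gripper":0},{"rotation":[0,0,0],"offset":[0,0,0],"gripper":0},{"rotation":[0,0,0],"offset":[0,0,0.25],"gripper":0},{"rotation":[0,0,0],"offset":[0,0,0],"gripper":0}]'
```

```text
time: 12.32
tcp_pos: [0.6121, -0.1848, 0.0705]
ee_rot: [3.14, 0.001, 1.427]
wrist_force: [0.2, -0.5, -2.1]
finger_gap: 0.0477
grip_force: 30.0
time: 12.82
tcp_pos: [0.6118, -0.1834, 0.0644]
ee_rot: [-3.141, 0.0, 1.428]
wrist_force: [0.4, -0.2, -2.7]
finger_gap: 0.0478
grip_force: 30.0
```

```bash
python3 -m inch '[{"rotation":[0,0,0],"offset":[0,0,0.2],"gripper":0},{"rotation":[0,0,0],"offset":[0,0,0],"gripper":0},{"rotation":[0,0,0],"offset":[0,0,0],"gripper":0}]'
python3 -m inch '[{"rotation":[0,0,0],"offset":[0,0,0.1],"gripper":0},{"rotation":[0,0,0],"offset":[0,0,0],"gripper":0},{"rotation":[0,0,0],"offset":[0,0,0],"gripper":0}]'
python3 -m inch '[{"rotation":[0,0,0],"offset":[0,0,0.1],"gripper":0},{"rotation":[0,0,0],"offset":[0,0,0],"gripper":0},{"rotation":[0,0,0],"offset":[0,0,0],"gripper":0}]'
```

```text
time: 13.2
tcp_pos: [0.6119, -0.1835, 0.0624]
ee_rot: [-3.142, -0.0, 1.428]
wrist_force: [-0.2, 0.6, -2.9]
finger_gap: 0.0479
grip_force: 30.0
time: 13.58
tcp_pos: [0.6119, -0.1835, 0.0615]
ee_rot: [3.142, -0.0, 1.428]
wrist_force: [-0.4, -0.4, -2.5]
finger_gap: 0.0479
grip_force: 30.0
time: 13.95
tcp_pos: [0.6119, -0.1835, 0.0605]
ee_rot: [3.142, 0.0, 1.428]
wrist_force: [0.6, -0.5, -1.8]
finger_gap: 0.0479
grip_force: 30.0
```

```bash
for i in 1 ; do python3 -m inch '[{"rotation":[0,0,0],"offset":[0,0,0.1],"gripper":0},{"rotation":[0,0,0],"offset":[0,0,0],"gripper":0},{"rotation":[0,0,0],"offset":[0,0,0],"gripper":0}]'; done
python3 -m inch '[{"rotation":[0,0,0],"offset":[0,0,0.05],"gripper":0},{"rotation":[0,0,0],"offset":[0,0,0],"gripper":0},{"rotation":[0,0,0],"offset":[0,0,0],"gripper":0}]'
```

```text
time: 14.32
tcp_pos: [0.612, -0.1836, 0.0601]
ee_rot: [3.141, 0.0, 1.428]
wrist_force: [-3.4, 0.4, 5.7]
finger_gap: 0.0475
grip_force: 30.0
time: 14.7
tcp_pos: [0.612, -0.1836, 0.0601]
ee_rot: [3.141, 0.0, 1.428]
wrist_force: [-3.3, 0.3, 8.4]
finger_gap: 0.0479
grip_force: 30.0
```

Touchdown is at TCP z 0.060. I'll ease the down force and slide toward the corner, leaving about 3 mm on each side.

```bash
python3 -m inch '[{"rotation":[0,0,0],"offset":[0,0,-0.08],"gripper":0},{"rotation":[0,0,0],"offset":[0.3,0.3,0],"gripper":0},{"rotation":[0,0,0],"offset":[0.3,0.3,0],"gripper":0},{"rotation":[0,0,0],"offset":[0.3,0.3,0],"gripper":0},{"rotation":[0,0,0],"offset":[0,0,0],"gripper":0},{"rotation":[0,0,0],"offset":[0,0,0],"gripper":0}]'
python3 -m inch '[{"rotation":[0,0,0],"offset":[0,0.1,0],"gripper":0},{"rotation":[0,0,0],"offset":[0,0.1,0],"gripper":0},{"rotation":[0,0,0],"offset":[0,0,0],"gripper":0}]'
```

```text
time: 15.45
tcp_pos: [0.6222, -0.1772, 0.0601]
ee_rot: [3.141, 0.002, 1.427]
wrist_force: [-2.2, -2.6, 4.5]
finger_gap: 0.0481
grip_force: 30.0
time: 15.82
tcp_pos: [0.6223, -0.1772, 0.0602]
ee_rot: [-3.139, 0.001, 1.427]
wrist_force: [-4.7, -1.8, 8.3]
finger_gap: 0.0472
grip_force: 30.0
```

```bash
python3 -m inch '[{"rotation":[0,0,0],"offset":[0,0,-0.06],"gripper":0},{"rotation":[0,0,0],"offset":[0,0,0],"gripper":0},{"rotation":[0,0,0],"offset":[0,0,0],"gripper":0}]'
python3 -m inch '[{"rotation":[0,0,0],"offset":[0,0.1,0],"gripper":0},{"rotation":[0,0,0],"offset":[0,0,0],"gripper":0},{"rotation":[0,0,0],"offset":[0,0,0],"gripper":0}]'
```

```text
time: 16.2
tcp_pos: [0.6239, -0.1763, 0.0602]
ee_rot: [-3.141, 0.0, 1.428]
wrist_force: [-1.7, -0.9, 1.5]
finger_gap: 0.0475
grip_force: 30.0
time: 16.58
tcp_pos: [0.6254, -0.1759, 0.0602]
ee_rot: [3.141, -0.0, 1.428]
wrist_force: [-0.7, -0.6, -1.2]
finger_gap: 0.0475
grip_force: 30.0
```

```bash
python3 -m inch '[{"rotation":[0,0,0],"offset":[0,0.1,0],"gripper":0},{"rotation":[0,0,0],"offset":[0,0,0],"gripper":0},{"rotation":[0,0,0],"offset":[0,0,0],"gripper":0}]'
python3 -m inch '[{"rotation":[0,0,0],"offset":[0,0.1,0],"gripper":0},{"rotation":[0,0,0],"offset":[0,0,0],"gripper":0},{"rotation":[0,0,0],"offset":[0,0,0],"gripper":0}]'
```

```text
time: 16.95
tcp_pos: [0.6262, -0.1762, 0.0602]
ee_rot: [3.141, -0.0, 1.428]
wrist_force: [-0.4, -0.5, -2.5]
finger_gap: 0.0474
grip_force: 30.0
time: 17.32
tcp_pos: [0.6267, -0.1764, 0.0602]
ee_rot: [-3.141, -0.0, 1.428]
wrist_force: [-0.9, -0.1, -2.2]
finger_gap: 0.0473
grip_force: 30.0
```

```bash
python3 -m inch '[{"rotation":[0,0,0],"offset":[0,0.1,0],"gripper":0},{"rotation":[0,0,0],"offset":[0,0,0],"gripper":0},{"rotation":[0,0,0],"offset":[0,0,0],"gripper":0}]'
python3 -m inch '[{"rotation":[0,0,0],"offset":[0,0.1,0],"gripper":0},{"rotation":[0,0,0],"offset":[0,0,0],"gripper":0},{"rotation":[0,0,0],"offset":[0,0,0],"gripper":0}]'
python3 -m inch '[{"rotation":[0,0,0],"offset":[0.1,0,0],"gripper":0},{"rotation":[0,0,0],"offset":[0,0,0],"gripper":0},{"rotation":[0,0,0],"offset":[0,0,0],"gripper":0}]'
```

```text
time: 17.7
tcp_pos: [0.6268, -0.1764, 0.0602]
ee_rot: [-3.139, -0.0, 1.428]
wrist_force: [-4.3, 1.5, 0.7]
finger_gap: 0.0475
grip_force: 30.0
time: 18.08
tcp_pos: [0.6269, -0.1764, 0.0602]
ee_rot: [-3.137, -0.0, 1.428]
wrist_force: [-6.8, 3.0, 3.1]
finger_gap: 0.0476
grip_force: 30.0
time: 18.45
tcp_pos: [0.6269, -0.1764, 0.0603]
ee_rot: [-3.137, 0.001, 1.427]
wrist_force: [-6.7, 0.7, 2.6]
finger_gap: 0.0478
grip_force: 30.0
```

The long fence is in contact (about 7 N, TCP x stopped). Now sliding along it to the short fence.

```bash
python3 -m inch '[{"rotation":[0,0,0],"offset":[0.1,0,0],"gripper":0},{"rotation":[0,0,0],"offset":[0.1,0,0],"gripper":0},{"rotation":[0,0,0],"offset":[0,0,0],"gripper":0},{"rotation":[0,0,0],"offset":[0,0,0],"gripper":0}]'
python3 -m inch '[{"rotation":[0,0,0],"offset":[0.1,0,0],"gripper":0},{"rotation":[0,0,0],"offset":[0,0,0],"gripper":0},{"rotation":[0,0,0],"offset":[0,0,0],"gripper":0}]'
```

```text
time: 18.95
tcp_pos: [0.6269, -0.1763, 0.0603]
ee_rot: [-3.138, 0.003, 1.426]
wrist_force: [-7.4, -2.0, 3.0]
finger_gap: 0.0477
grip_force: 30.0
time: 19.32
tcp_pos: [0.6269, -0.1763, 0.0603]
ee_rot: [-3.138, 0.004, 1.426]
wrist_force: [-7.4, -4.0, 2.0]
finger_gap: 0.048
grip_force: 30.0
```

```bash
python3 -m inch '[{"rotation":[0,0,0],"offset":[0,-0.15,-0.03],"gripper":0},{"rotation":[0,0,0],"offset":[0,0,0],"gripper":0},{"rotation":[0,0,0],"offset":[0,0,0],"gripper":0}]'
python3 -m inch '[{"rotation":[0,0,0],"offset":[0.1,0,0],"gripper":0},{"rotation":[0,0,0],"offset":[0,0,0],"gripper":0},{"rotation":[0,0,0],"offset":[0,0,0],"gripper":0}]'
```

```text
time: 19.7
tcp_pos: [0.6272, -0.1739, 0.0604]
ee_rot: [-3.14, 0.001, 1.427]
wrist_force: [-4.6, -2.6, -0.5]
finger_gap: 0.0477
grip_force: 30.0
time: 20.08
tcp_pos: [0.6272, -0.1739, 0.0604]
ee_rot: [-3.14, 0.003, 1.427]
wrist_force: [-5.0, -4.4, -2.3]
finger_gap: 0.0477
grip_force: 30.0
```

```bash
python3 -m inch '[{"rotation":[0,0,0],"offset":[0.1,0,0],"gripper":0},{"rotation":[0,0,0],"offset":[0.1,0,0],"gripper":0},{"rotation":[0,0,0],"offset":[0,0,0],"gripper":0},{"rotation":[0,0,0],"offset":[0,0,0],"gripper":0}]'
python3 mnt.py w8 .075 .626 -.174;  python3 lev.py w9
```

```text
time: 20.58
tcp_pos: [0.6272, -0.1738, 0.0605]
ee_rot: [-3.14, 0.005, 1.426]
wrist_force: [-5.0, -6.5, -0.4]
finger_gap: 0.0474
grip_force: 30.0
[ 0.6272 -0.1738  0.0605] [-3.14   0.005  1.426]
mount [ 0.6267 -0.1726] [0.0807 0.0736] yaw -0.14395422 z 0.07449504226086417
[ 0.62722392 -0.17378245  0.06048931] [-3.14033402  0.00477362  1.42601244]
window ((0.6270636320114136, -0.16904819011688232), (0.055955950170755386, 0.029491037130355835), 82.83451080322266) base yaw -0.12506147
knob [ 0.54093651 -0.10067614  0.076     ] r 0.10996644091124314 lever 0.5459184626748603
```

View pics/w8.png

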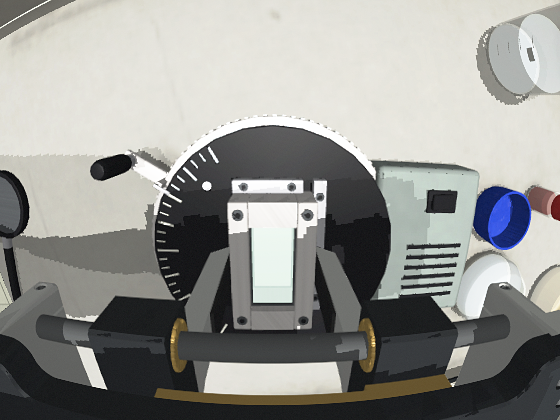

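The picture shows the reference seated in the corner: its near end (272,200) is against the short fence (268,187) and its right side against the long fence (321,205), with the lever unchanged at 0.546 rad. Raising both pushes slightly for margin.

```bash
python3 -m inch '[{"rotation":[0,0,0],"offset":[0.05,0.1,0],"gripper":0},{"rotation":[0,0,0],"offset":[0.05,0.1,0.03],"gripper":0},{"rotation":[0,0,0],"offset":[0,0,0],"gripper":0},{"rotation":[0,0,0],"offset":[0,0,0],"gripper":0},{"rotation":[0,0,0],"offset":[0,0,0],"gripper":0},{"rotation":[0,0,0],"offset":[0,0,0],"gripper":0}]'
```

```text
time: 21.42
tcp_pos: [0.6273, -0.1737, 0.0605]
ee_rot: [-3.137, 0.006, 1.426]
wrist_force: [-9.5, -6.9, 3.1]
finger_gap: 0.0475
grip_force: 30.0
```

```bash
python3 -m inch '[{"rotation":[0,0,0],"offset":[0,0,0],"gripper":0},{"rotation":[0,0,0],"offset":[0,0,0],"gripper":0},{"rotation":[0,0,0],"offset":[0,0,0],"gripper":0},{"rotation":[0,0,0],"offset":[0,0,0],"gripper":0}]' && python3 -c "
from workcell import bot
print(bot.sign_off())"
```

```text
time: 21.92
tcp_pos: [0.6273, -0.1737, 0.0605]
ee_rot: [-3.137, 0.006, 1.426]
wrist_force: [-8.8, -7.7, 3.8]
finger_gap: 0.0475
grip_force: 30.0
the job is handed in; nothing more can be done
None
```

I handed the job in at 21.9 s, and the hand-in returned no verdict: the lever measures about 0.546 rad (31 degrees) left, and the reference is still gripped at 30 N, about 1 mm from my measured seat, with roughly 8 N of push toward each fence.

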